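# Open the tight paint jar in the jar block

## Robot

A 7-joint arm with a two-finger parallel gripper is mounted at the origin on the work surface. World frame = base frame: x ahead of the robot, y to its left, z up, the work surface at z = 0. Lengths are in m, angles in rad, forces in N, time in s.
With the tool pointing down it reaches from about 0.4 to 0.85 m from the base axis. Payload 10.4 kg.
Tool frame: the origin (TCP) lies between the finger pads; the fingertips stand 14 mm ahead of it and the grasp point (between the pads) lies 5 mm behind it (r.finger_overhang is the z of the fingertips in the tool frame, in m); z points along the fingers, y is the line along which they close (so a half turn about z gives the same grasp; the last joint's range is limited). The gripper opens to 87 mm and grips with 3 to 60 N. Pads are 19 mm wide; open, the fingers measure 117 mm over their backs; the gripper's body (75 mm by 190 mm) begins 51 mm behind the grasp point.
Start: joints at [-1.246, 0.332, -0.065, 1.46, 0.022, 1.35, -0.088], TCP at [0.213, 0.588, 0.237] pointing down, gripper open.
Joint ranges: [-2.6, 2.6], [-0.5, 2.12], [-1.47, 1.34], [0.16, 2.42], [-1.27, 4.41], [0.06, 2.06], [-2.6, 2.6]. Speed limits (rad/s): [2.22, 2.22, 2.79, 2.79, 3.14, 3.14, 3.14].

## Interface

Orientations are given as a unit quaternion [x, y, z, w].
In Python, from bench import r, optics gives the robot as it stands.
- The arm moves only by the shell command python3 -m pendant 'ROWS' [FORCE]. ROWS is JSON, a list of rows, each a list of 7 numbers: the closure, from -1 (fully open) to 1 (shut), then the shift along the tool's x, y, z scaled (see below), then the turn, a rotation vector about the tool's x, y, z scaled (see below). In form: [[grip, x, y, z, rx, ry, rz], ...]. A call has 1 to 8 rows; each row is the pose to reach, as a shift and turn from the pose commanded when the call began, along the tool's axes at that moment; what a row does not reach only later rows make up. The controller multiplies each number of a shift by 0.3 m and each number of a turn by 120 degrees. A row lasts 1/8 s, in which the tool goes at most 62.5 mm and 10.7 degrees, less where a joint would pass 70% of its speed; a pose out of reach is approached as far as the arm can. A call with a number of a shift or a turn outside -1 to 1 is refused whole. A call with a gripper value outside its range is refused whole. The fingers move at their own pace and stop on an object; FORCE is the grip in N (left out, the last holds). Time passes only in rows, so rows that repeat a pose let the fingers close. It gives the time, the measured TCP pose, the force, the opening and the grip force at its end, in the units of the state.
- r.read_state(): the state, without advancing time (a new reading comes with each control period).
- optics.camera(name): name is "scene" or "top"; returns a dict with "pixels" (480x640x3 uint8, red, green, blue), "vfov" (degrees; the focal length in pixels is half the picture's height over the tangent of half this angle, whatever the lens; pixels are square), "cx", "cy" (the principal point, pixels), "rvec" (rotation vector, rad) and "tvec" (3), from world to camera coordinates, as OpenCV has them. Camera axes: x right, y down, z forward; pixel columns grow to the right and rows downward; lengths in m; the calibration is good to about 2 mm. A picture is of the moment at which its call begins. There is no depth.
- r.close_job(): hands the job in; it is judged then, once.
The state is a dict: "time": time; "joint_positions": joint angles; "joint_vel": joint speeds; "joint_torque": joint torques, N m; "ee_pos": TCP position; "eef_rot": TCP orientation; "ft_force": force on the tool from outside, world axes, zero at the start; "torque": the same for the moment, N m; "width": finger opening in m; "grip_force": force on a finger pad.
Only numpy, scipy, OpenCV 4.12 (cv2) and the standard library are available. Lean on these libraries where they do the work, as an engineer would, in place of code of your own. Each camera call takes 0.05 s, during which the arm holds its last target. There are 200 camera calls.

## Task

Stand the square paint jar in the empty square pocket of the wooden jar block so that the block keeps it from turning, then unscrew its tight cap anticlockwise. Stop turning once the threads let go, lift the cap straight off and finish still holding it, level and still, about two centimetres above the open jar's mouth, with the jar left standing fully down in its pocket. Keep the jar upright all along and leave the other things where they are.

Things in the scene. Friction and masses are not known exactly. Their poses are not given: they have to be found in the camera images.
- jar: Square green plastic paint jar with paper labels, 180 to 340 g, loose on the table. Body 58 x 58 mm, 60 mm high, then a shoulder to 68 mm and a round neck, 37 mm outside, up to the mouth at 84 mm; 90 mm high with its cap on. Origin: centre of its underside; z up; x, y square to its sides. It may be carried by its tight cap.
- cap: White ribbed screw cap, 52 mm across, 18.5 mm high, 35 g, tight on the jar. Origin: centre of its lower rim; z up. Tight, this lies 72 mm above the jar's underside, x along the jar's x. A springy liner presses it up with 28 N. It takes 0.3 to 0.8 N m (grip 20 N or more), anticlockwise from above, rises 2 mm in turning and is free after 48 degrees; let go, it then rests 3 mm higher than when tight.
- jar_mouth (a point): Centre of the jar's mouth, on its axis, 84 mm above its underside; axes as the jar's. The neck has three short sloping threads that hold the cap's three lugs: turned 50 to 100 degrees from tight (75 is the middle of the gaps) the cap lifts straight off; pulled before that it brings the jar along; turned beyond, its lugs meet the next threads.
- pocket (a point): Centre of the floor of the block's square pocket, 12 mm above the table; z up, x, y square to its sides and as the block's. The pocket is 62 x 62 mm, 30 mm deep, bevelled by 2 mm; its mouth (the block's top) is 42 mm above the table. The jar fits with 2 mm to spare on each side, in any of four quarter turns, and can then turn no more than 4 degrees.
- block: Beech jar block screwed to the table, 110 mm (x) by 200 mm (y) by 42 mm high. Origin: centre of its underside. The square pocket's centre lies at y = +40 mm and a round pocket's, with the round paint pot in it, at y = -52 mm.
- pot: Round purple paint pot with a white lid, 43 mm across and 52 mm high, standing in the block's round pocket, its top 64 mm above the table. Origin: centre of its underside. To be left alone.
- bowl: White plastic mixing bowl, 110 mm across, 42 mm high, on the table. Origin: centre of its underside. To be left alone.
- bottle: Round yellow-green paint bottle with a white cap, 54 mm across, 106 mm high, on the table. Origin: centre of its underside. To be left alone.
- figure: Half-painted plaster lady with a red hat, 92 mm across the skirt, 184 mm high, at the right of the block. Origin: centre of its underside. To be left alone.
Not all that is in view belongs to the job. Of the things like the block, leave any that is orange or purple; of the rest the smaller one is meant.

How it is judged:
By the outcome, as a careful person would: the job done as asked, in the order asked, and still so for the second after the job is handed in, while the arm keeps its last pose, push and grip.
It also fails if it takes over 58 s, if anything falls off the work surface, if the arm or the gripper's body presses on something with over 40 N, if the wrist force passes 120 N, or if a joint passes its speed limit or range.

## Working session

There is one attempt and no reset: what is moved stays moved. The work goes in short steps, Python scripts to look and compute and a shell command to move; the robot and the scene stay as the last step left them, time stands still between calls to the robot, and variables do not carry over. Pictures are saved under pics/ and viewed, at most 10 in all, crops included, and the job is handed in when it is done.

```bash
mkdir -p pics; ls; python3 - <<'E'
from bench import r, optics
import cv2
for n in("scene","top"):
    c=optics.camera(n); cv2.imwrite(f"pics/{n}0.png",c["pixels"][:,:,::-1])
    print({k:c[k] for k in c if k!="pixels"})
print(r.read_state(), r.finger_overhang)
E
```

```text
pics
{'vfov': 46.50357172737342, 'cx': 320.7268901581462, 'cy': 245.5658009167542, 'rvec': array([ 2.05807546,  1.09104775, -0.52194705]), 'tvec': array([-0.16311361, -0.22012945,  1.65421145])}
{'vfov': 46.90927744531708, 'cx': 320.6899283264682, 'cy': 238.61691563354032, 'rvec': array([ 2.13372314, -2.12976193,  0.22402765]), 'tvec': array([-0.11875857,  0.43656588,  1.28076894])}
{'time': 0.1, 'joint_positions': array([-1.24560299,  0.33280371, -0.06469316,  1.4608456 ,  0.02160262,
        1.34988992, -0.0884894 ]), 'joint_vel': array([-0.00019695, -0.00103265,  0.00082923, -0.00067577, -0.00128612,
        0.00052957, -0.00100359]), 'joint_torque': array([ 2.42046008e-03, -6.24543858e+01,  2.54391704e-02, -3.90717745e+01,
       -6.12572255e-02,  3.65723285e-02,  5.49281435e-05]), 'ee_pos': array([0.21291245, 0.58727541, 0.23584217]), 'eef_rot': array([ 1.73009859e-01,  9.84919894e-01, -6.20651929e-04, -7.82516443e-05]), 'ft_force': array([ 0.11427072, -0.04717841,  0.25748496]), 'torque': array([0.06182857, 0.01808179, 0.02936038]), 'grip_force': 0.0, 'width': 0.08693896594279477} 0.014
```

View pics/scene0.png

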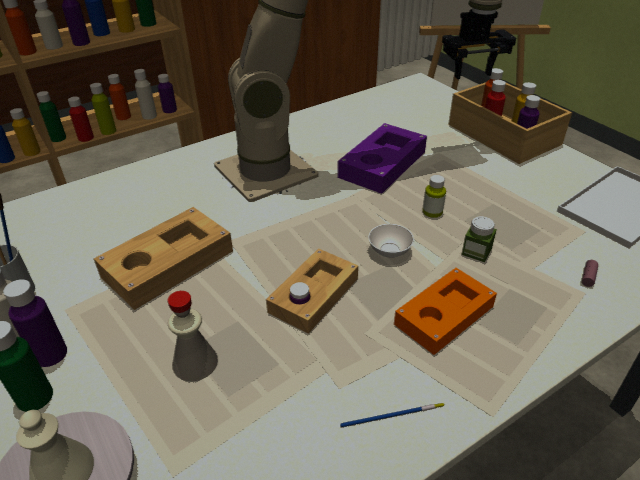

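View pics/top0.png

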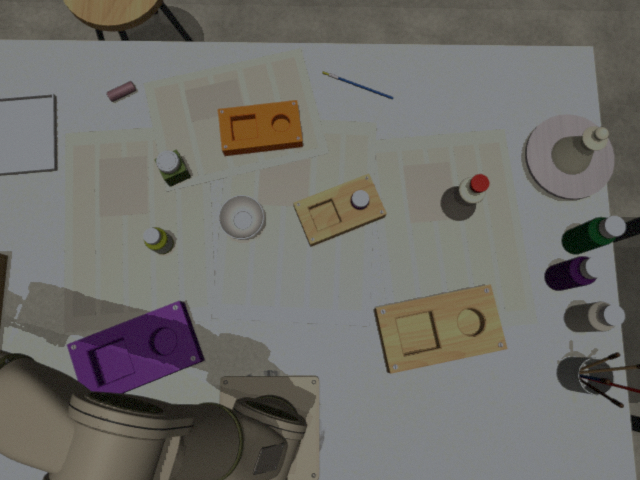

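The scene view shows the jar at about (479,240) and the small beech block with the pot at about (313,290). In the top view they are at about (172,167) and (340,210). I'll enlarge both.

```bash
cat > h.py <<'E'
import cv2, numpy as np
from bench import r, optics
def cam(n):
    c=optics.camera(n); f=240/np.tan(np.radians(c["vfov"]/2))
    c["K"]=np.array([[f,0,c["cx"]],[0,f,c["cy"]],[0,0,1]]); return c
def proj(c,P): return cv2.projectPoints(np.array(P,float).reshape(-1,3),c["rvec"],c["tvec"],c["K"],None)[0][:,0]
def ray(c,uv,z):
    R=cv2.Rodrigues(c["rvec"])[0]; o=-R.T@c["tvec"]
    d=R.T@np.linalg.inv(c["K"])@[*uv,1]; return o+d*(z-o[2])/d[2]
def crop(img,x,y,w,h,s): return cv2.resize(img[y:y+h,x:x+w,::-1],None,fx=s,fy=s,interpolation=cv2.INTER_CUBIC)
E
python3 - <<'E'
from h import *
t=cam("top")["pixels"]; s=cam("scene")["pixels"]
a=np.hstack([crop(t,145,140,50,50,6),crop(t,290,170,100,80,5)[:300]]) 
b=np.hstack([crop(s,455,210,50,50,6),crop(s,262,245,100,60,5)])
o=np.vstack([a,b]); o=np.clip(o*1.6,0,255).astype('uint8'); print(o.shape); cv2.imwrite("pics/c1.png",o)
E
```

```text
(600, 800, 3)
```

View pics/c1.png

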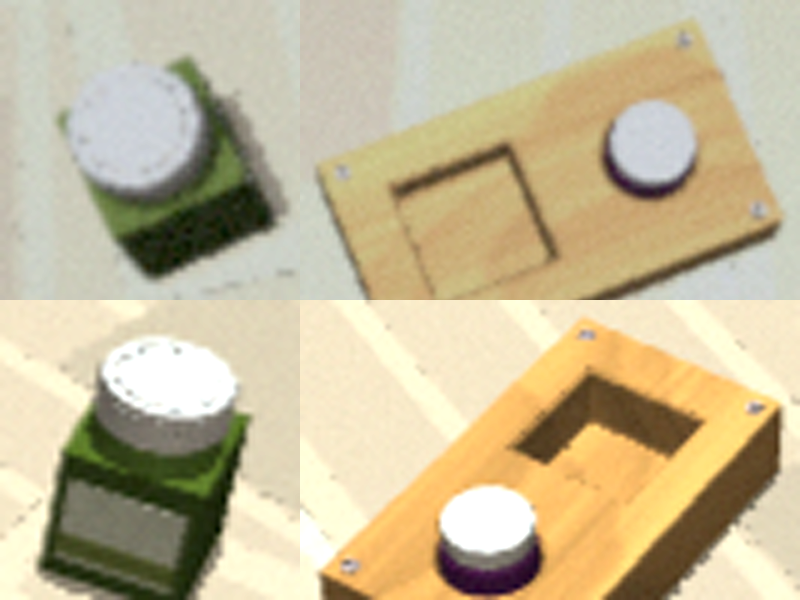

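```bash
cat > fit.py <<'E'
from h import *
from scipy.optimize import least_squares
t=cam("top"); s=cam("scene")
un=lambda p,S,ox,oy:(np.array(p)+.5)/S-.5+[ox,oy]
def fit(obs,x0):
    def w(p,L): c,q=np.cos(p[2]),np.sin(p[2]); return [p[0]+c*L[0]-q*L[1],p[1]+q*L[0]+c*L[1],L[2]]
    f=lambda p:np.concatenate([proj(c,w(p,L))[0]-uv for c,L,uv in obs])
    q=least_squares(f,x0,loss="soft_l1"); return q.x, f(q.x).reshape(-1,2).round(1)
T=lambda p:un(p,6,145,140); S=lambda p:un(p,6,455,210)
h=.029
j=ray(t,T((131,127)),.0905); print("cap",j, ray(s,S((168,375)),.0905))
# body corners: far-right(A) etc., jar yaw ~ block-like +20deg
A=[h,-h];B=[h,h];C=[-h,-h];D=[-h,h]
J=[(t,A+[.06],T((187,57))),(t,B+[.06],T((60,118))),(t,D+[.06],T((122,235))),(t,C+[.06],T((248,180))),(t,C+[0],T((277,220))),(t,D+[0],T((153,278))),(t,[0,0,.0905],T((131,127))),
(s,[0,0,.0905],S((168,375-300)))]
print("jar",*fit(J,[j[0],j[1],.4]))
TB=lambda p:un(p,5,290,170); SB=lambda p:un(p,5,262,245)
B=[(t,[.055,.1,.042],TB((18,168))),(t,[.055,-.1,.042],TB((393,18))),(t,[-.055,-.1,.042],TB((482,222))),
(s,[-.055,.1,.042],SB((285,18))),(s,[.055,.1,.042],SB((480,108))),(s,[-.055,-.1,.042],SB((22,272)))]
b=ray(t,(340,210),.04)
x,res=fit(B,[b[0],b[1],.4]); print("block",x,res)
c,q=np.cos(x[2]),np.sin(x[2]); print("pocket",x[0]-q*.04,x[1]+c*.04,np.degrees(x[2]))
print([proj(s,[j[0]+a,j[1]+b,.06]) .round(0).tolist() for a,b in((.03,0),(0,.03))])
for n,p in dict(bowl=(242,217),bottle=(155,238)).items(): print(n,ray(t,p,.04 if n=="bowl" else .106))
E
python3 fit.py
```

```text
cap [0.6127793  0.24616902 0.0905    ] [0.73157344 0.11875484 0.0905    ]
jar [0.61422187 0.24520423 0.47900584] [[ 0.3 -0.2]
 [-0.6  0. ]
 [-0.9  1.2]
 [ 0.2 -0.2]
 [ 0.6  0.5]
 [ 0.1  1. ]
 [ 0.4 -0.6]
 [ 1.2  0.8]]
block [ 0.51125587 -0.16398633  0.38952915] [[-0.3 -0.1]
 [ 0.4  0.2]
 [ 0.5 -0.1]
 [-0.2  0. ]
 [ 0.9 -0.9]
 [-0.   0.2]]
pocket 0.4960657582028404 -0.12698281308223558 22.318376533849122
[[[491.0, 239.0]], [[490.0, 228.0]]]
bowl [0.48952726 0.07149475 0.04      ]
bottle [0.42463733 0.25818271 0.106     ]
```

```bash
cat > go.py <<'E'
import sys
from h import *
from scipy.spatial.transform import Rotation as R
# usage: go.py x y z yaw_of_tool_y(deg)  -> pendant numbers from the measured pose
x,y,z,a=map(float,sys.argv[1:5]); s=r.read_state(); Rc=R.from_quat(s["eef_rot"])
p=s["ee_pos"]; t=np.radians(a); Y=[np.cos(t),np.sin(t),0]; Z=[0,0,-1]
Rt=R.from_matrix(np.array([np.cross(Y,Z),Y,Z]).T)
yv=Rc.as_matrix()[:,1]
print("t",s["time"],"at",p.round(4),"yaw",np.degrees(np.arctan2(yv[1],yv[0])).round(2),"j",s["joint_positions"].round(2),"F",s["ft_force"].round(1))
print("shift",(Rc.inv().apply(np.array([x,y,z])-p)/.3).round(4),"turn",(((Rc.inv()*Rt).as_rotvec(degrees=True))/120).round(4))
E
python3 go.py .414 .42 .237 4;python3 go.py .614 .245 .2 -62.6
```

```text
t 0.3 at [0.213  0.5875 0.2363] yaw 70.07 j [-1.25  0.33 -0.06  1.46  0.02  1.35 -0.09] F [-0.3  0.4  0.3]
shift [-0.8203 -0.2965 -0.0022] turn [-2.000e-04  1.000e-04  5.506e-01]
t 0.3 at [0.213  0.5875 0.2363] yaw 70.07 j [-1.25  0.33 -0.06  1.46  0.02  1.35 -0.09] F [-0.3  0.4  0.3]
shift [-1.6459 -0.6176  0.1212] turn [-1.0000e-04  2.0000e-04  1.1056e+00]
```

```bash
python3 -m pendant '[[-1,-0.82,-0.297,0,0,0,0.55],[-1,-0.82,-0.297,0,0,0,0.55],[-1,-0.82,-0.297,0,0,0,0.55],[-1,-0.82,-0.297,0,0,0,0.55],[-1,-0.82,-0.297,0,0,0,0.55],[-1,-0.82,-0.297,0,0,0,0.55],[-1,-0.82,-0.297,0,0,0,0.55],[-1,-0.82,-0.297,0,0,0,0.55]]' 25; python3 go.py .614 .2455 .15 -62.6
```

```text
time: 1.3
ee_pos: [0.4136, 0.4203, 0.2365]
eef_rot: [0.68, 0.733, -0.0, -0.0]
ft_force: [-0.7, -0.1, 0.3]
width: 0.0869
grip_force: 0.0
t 1.3 at [0.4136 0.4203 0.2365] yaw 4.31 j [-1.04  0.25  0.21  1.57 -0.05  1.32 -0.75] F [-0.7 -0.1  0.3]
shift [-0.631   0.6223  0.2883] turn [-0.     -0.      0.5575]
```

```bash
python3 -m pendant '[[-1,-0.631,0.622,0.288,0,0,0.557],[-1,-0.631,0.622,0.288,0,0,0.557],[-1,-0.631,0.622,0.288,0,0,0.557],[-1,-0.631,0.622,0.288,0,0,0.557],[-1,-0.631,0.622,0.288,0,0,0.557],[-1,-0.631,0.622,0.288,0,0,0.557],[-1,-0.631,0.622,0.288,0,0,0.557],[-1,-0.631,0.622,0.288,0,0,0.557]]'; python3 go.py .614 .2455 .0835 -62.6
```

```text
time: 2.3
ee_pos: [0.6133, 0.2448, 0.1499]
eef_rot: [0.971, 0.237, -0.0, -0.0]
ft_force: [0.4, 0.3, 0.2]
width: 0.0871
grip_force: 0.0
t 2.3 at [0.6133 0.2448 0.1499] yaw -62.57 j [-0.81  0.5   0.5   1.49 -0.24  1.22 -1.37] F [0.4 0.3 0.2]
shift [ 0.0032 -0.001   0.2215] turn [-0.0001  0.0001  0.0003]
```

```bash
python3 -m pendant '[[-1,0.003,-0.001,0.06,0,0,0],[-1,0.003,-0.001,0.12,0,0,0],[-1,0.003,-0.001,0.18,0,0,0],[-1,0.003,-0.001,0.2215,0,0,0],[-1,0.003,-0.001,0.2215,0,0,0],[0.2,0.003,-0.001,0.2215,0,0,0],[0.2,0.003,-0.001,0.2215,0,0,0],[0.2,0.003,-0.001,0.2215,0,0,0]]' 35;python3 -m pendant '[[1,0,0,0,0,0,0],[1,0,0,0,0,0,0],[1,0,0,0,0,0,0],[1,0,0,0,0,0,0]]' 35;  python3 go.py .614 .2455 .15 -62.6
```

```text
time: 3.3
ee_pos: [0.6144, 0.2452, 0.0842]
eef_rot: [0.972, 0.235, 0.0, -0.0]
ft_force: [-0.1, 0.1, -0.1]
width: 0.0647
grip_force: 0.0
time: 3.8
ee_pos: [0.6142, 0.2452, 0.0838]
eef_rot: [0.972, 0.235, 0.0, -0.0]
ft_force: [-0.9, 0.5, 1.6]
width: 0.0514
grip_force: 35.0
t 3.8 at [0.6142 0.2452 0.0838] yaw -62.77 j [-0.79  0.56  0.47  1.55 -0.28  1.1  -1.35] F [-0.9  0.5  1.6]
shift [-1.000e-04 -1.400e-03 -2.205e-01] turn [-0.0001 -0.0001 -0.0014]
```

Gripped (51.4 mm wide at 35 N). Next I'll lift straight up and look.

```bash
python3 -m pendant '[[1,0,0,-0.05,0,0,0],[1,0,0,-0.12,0,0,0],[1,0,0,-0.2,0,0,0],[1,0,0,-0.28,0,0,0],[1,0,0,-0.28,0,0,0]]';  python3 go.py .496 -.127 .168 -67.9; python3 go.py .555 .06 .168 -65
```

```text
time: 4.42
ee_pos: [0.6155, 0.2454, 0.1709]
eef_rot: [0.972, 0.235, 0.002, -0.001]
ft_force: [0.5, 0.4, -3.3]
width: 0.0516
grip_force: 35.0
t 4.425 at [0.6155 0.2454 0.1709] yaw -62.78 j [-0.81  0.48  0.5   1.47 -0.24  1.25 -1.38] F [ 0.5  0.4 -3.3]
shift [-0.9222  0.9217  0.005 ] turn [-0.0002 -0.0024  0.0427]
t 4.425 at [0.6155 0.2454 0.1709] yaw -62.78 j [-0.81  0.48  0.5   1.47 -0.24  1.25 -1.38] F [ 0.5  0.4 -3.3]
shift [-0.4622  0.4574  0.0073] turn [-0.0001 -0.0024  0.0185]
```

```bash
python3 -m pendant '[[1,-0.1,0.1,0,0,0,0.005],[1,-0.23,0.23,0,0,0,0.01],[1,-0.36,0.36,0,0,0,0.016],[1,-0.49,0.49,0,0,0,0.022],[1,-0.62,0.62,0,0,0,0.029],[1,-0.75,0.75,0,0,0,0.035],[1,-0.87,0.87,0,0,0,0.04],[1,-0.922,0.922,0,0,0,0.0427]]'; python3 -m pendant '[[1,0,0,0.08,0,0,0],[1,0,0,0.12,0,0,0],[1,0,0,0.12,0,0,0],[1,0,0,0.12,0,0,0]]'; python3 go.py .496 -.127 .126 -67.9; python3 - <<'E'
from h import *
t=cam("top")["pixels"]; s=cam("scene")["pixels"]
o=np.hstack([crop(t,290,165,80,100,5),crop(s,275,205,80,100,5)])
cv2.imwrite("pics/c2.png",np.clip(o*1.6,0,255).astype('uint8'))
E
```

```text
time: 5.42
ee_pos: [0.4932, -0.1304, 0.1674]
eef_rot: [0.982, 0.19, -0.0, -0.0]
ft_force: [0.5, 0.6, -3.0]
width: 0.0512
grip_force: 35.0
time: 5.92
ee_pos: [0.4952, -0.1271, 0.1321]
eef_rot: [0.981, 0.192, 0.0, 0.0]
ft_force: [-0.0, -0.0, -3.1]
width: 0.0515
grip_force: 35.0
t 5.925 at [ 0.4952 -0.1271  0.1321] yaw -67.85 j [-0.48  0.19  0.72  1.92 -0.14  1.08 -0.89] F [-0.  -0.  -3.1]
shift [0.0025 0.0007 0.0204] turn [ 0.0001 -0.0002  0.0004]
```

View pics/c2.png

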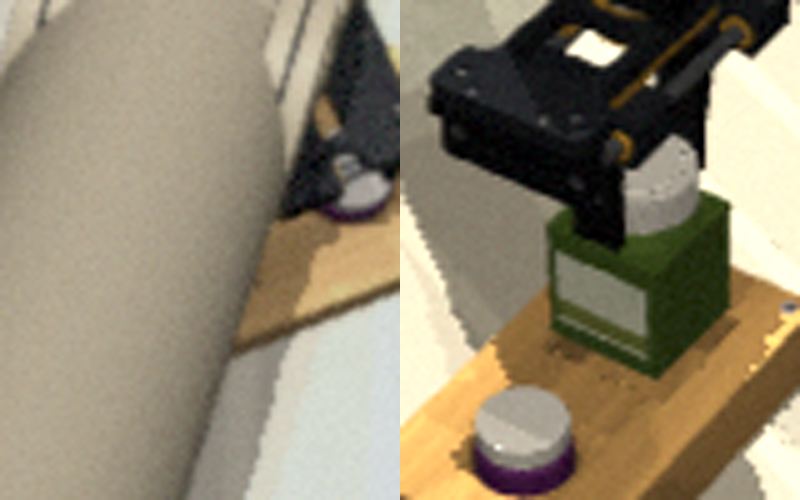

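```bash
sed -i '/^T=/,$d' fit.py; cat > f2.py <<'E'
from fit import *
h=.029; b=r.read_state()["ee_pos"][2]-.0838
P=lambda p:un((p[0]-400,p[1]),5,275,205)
J=[(s,[h,-h,b],P((656,376))),(s,[-h,-h,b],P((550,331))),(s,[h,h,b],P((729,308))),
(s,[-h,-h,b+.06],P((548,222))),(s,[h,h,b+.06],P((731,207))),(s,[h,-h,b+.06],P((653,280)))]
print(b,*fit(J,[.496,-.127,.39]))
SB=lambda p:un(p,5,262,245)
B=[(s,[-.055,.1,.042],SB((285,18))),(s,[.055,.1,.042],SB((480,108))),(s,[-.055,-.1,.042],SB((22,272))),
 (s,[-.031,.071,.042],SB((290,71))),(s,[.031,.071,.042],SB((403,123))),(s,[-.031,.009,.042],SB((213,147)))]
x,res=fit(B,[.511,-.164,.39]); c,q=np.cos(x[2]),np.sin(x[2]); print("scene-only pocket",x[0]-q*.04,x[1]+c*.04,x[2],res)
E
python3 f2.py
```

```text
0.048337141742941694 [ 0.49144706 -0.12653162  0.34475007] [[-0.2  0.8]
 [ 0.  -0.7]
 [ 0.3 -0.1]
 [-0.4  0.8]
 [ 0.2 -0.2]
 [ 0.2 -0.4]]
scene-only pocket 0.4961212234106086 -0.12801298006516948 0.38150123446747464 [[-0.3  0.2]
 [ 0.6 -0.5]
 [-0.7  0.1]
 [ 0.2  0.1]
 [ 0.2 -0.2]
 [-0.1  0.2]]
```

In the crop the jar hangs upright over the pocket, with its front-bottom corner at (655,375). An enlarged crop should show the offset more closely.

```bash
python3 - <<'E'
from h import *
s=np.mean([cam("scene")["pixels"].astype(float) for _ in range(4)],0).astype('uint8')
cv2.imwrite("pics/c3.png",np.clip(crop(s,294,238,64,48,12)*1.5,0,255).astype('uint8'))
E
```

```text
(no output)
```

View pics/c3.png

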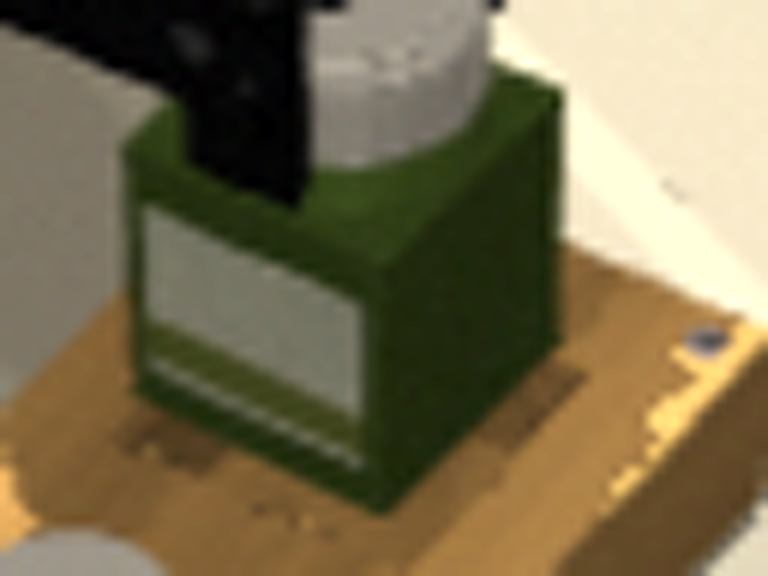

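```bash
cat > f3.py <<'E'
from fit import *
h=.029; b=r.read_state()["ee_pos"][2]-.0838
P=lambda p:un(p,12,294,238)
J=[(s,[h,-h,b],P((383,514))),(s,[-h,-h,b],P((136,393))),(s,[h,h,b],P((562,342))),
(s,[-h,-h,b+.06],P((124,150))),(s,[h,h,b+.06],P((563,93))),(s,[h,-h,b+.06],P((383,268)))]
x,res=fit(J,[.496,-.127,.39]);print(x,res.tolist())
def w(p,L): c,q=np.cos(p[2]),np.sin(p[2]); return [p[0]+c*L[0]-q*L[1],p[1]+q*L[0]+c*L[1],L[2]]
print("obs-ideal px",[(uv-proj(s,w([.496,-.1275,.386],L))[0]).round(2).tolist() for _,L,uv in J])
f=lambda d:(np.concatenate([proj(s,np.array(w([x_ for x_ in d],L)))[0]-uv for _,L,uv in J]))
E
python3 f3.py
```

```text
[ 0.49057402 -0.12644584  0.36238371] [[0.2, 0.1], [-0.4, -0.1], [0.1, -0.3], [-0.2, -0.1], [0.3, 0.2], [0.0, 0.1]]
obs-ideal px [[-1.66, -1.6], [-0.61, -1.76], [-0.99, -0.97], [-0.77, -1.69], [-1.21, -1.43], [-1.51, -1.68]]
```

```bash
cat >> f3.py <<'E'
def g(d):
    return np.concatenate([proj(s,np.array(w([d[0],d[1],d[2]],L))+[0,0,d[3]])[0]-uv for _,L,uv in J])
q=least_squares(g,[.496,-.127,.38,0]);print(q.x,np.abs(q.fun).max())
SB=lambda p:un(p,5,262,245)
B=[([-.055,.1,.042],SB((285,18))),([.055,.1,.042],SB((480,108))),([-.055,-.1,.042],SB((22,272))),
 ([-.031,.071,.042],SB((290,71))),([.031,.071,.042],SB((403,123))),([-.031,.009,.042],SB((213,147)))]
k=lambda d:np.concatenate([proj(s,np.array(w([d[0],d[1],d[2]],L))+[0,0,d[3]])[0]-uv for L,uv in B])
q=least_squares(k,[.511,-.164,.38,0]);x=q.x;print(x,x[0]-np.sin(x[2])*.04,x[1]+np.cos(x[2])*.04)
E
python3 f3.py; python3 go.py .5 -.128 .132 -66.9
```

```text
[ 0.49052994 -0.12641651  0.3623792 ] [[0.2, 0.1], [-0.4, -0.1], [0.1, -0.3], [-0.2, -0.1], [0.3, 0.2], [0.0, 0.1]]
obs-ideal px [[-1.66, -1.62], [-0.61, -1.77], [-0.99, -0.98], [-0.77, -1.71], [-1.2, -1.45], [-1.51, -1.7]]
[ 0.48547661 -0.12305669  0.36183274 -0.00546147] 0.33461251010837145
[ 0.50254477 -0.15979378  0.37962794 -0.00933526] 0.48772177759517005 -0.12264167405770757
t 6.525 at [ 0.4948 -0.1274  0.1317] yaw -67.89 j [-0.48  0.19  0.72  1.92 -0.15  1.08 -0.89] F [-0.2  0.5 -3.1]
shift [ 0.0153  0.0084 -0.001 ] turn [-0.     -0.     -0.0083]
```

```bash
python3 go.py .4985 -.1278 .116 -66.9;  python3 -m pendant '[[1,0.0115,0.006,0,0,0,-0.008],[1,0.0115,0.006,0.012,0,0,-0.008],[1,0.0115,0.006,0.022,0,0,-0.008],[1,0.0115,0.006,0.032,0,0,-0.008],[1,0.0115,0.006,0.04,0,0,-0.008],[1,0.0115,0.006,0.048,0,0,-0.008],[1,0.0115,0.006,0.048,0,0,-0.008]]'; python3 go.py .4985 -.1278 .1138 -66.9
```

```text
t 6.525 at [ 0.4948 -0.1274  0.1317] yaw -67.89 j [-0.48  0.19  0.72  1.92 -0.15  1.08 -0.89] F [-0.2  0.5 -3.1]
shift [0.011  0.0059 0.0523] turn [-0.     -0.     -0.0083]
time: 7.4
ee_pos: [0.4985, -0.1277, 0.1171]
eef_rot: [0.98, 0.2, -0.0, -0.0]
ft_force: [-0.3, -0.1, -4.1]
width: 0.051
grip_force: 35.0
t 7.4 at [ 0.4985 -0.1277  0.1171] yaw -66.93 j [-0.47  0.23  0.71  1.93 -0.17  1.05 -0.85] F [-0.3 -0.1 -4.1]
shift [-0.0002  0.0001  0.011 ] turn [-0.0001  0.0001 -0.0002]
```

```bash
python3 -m pendant '[[1,0,0,0.012,0,0,0],[1,0,0,0.024,0,0,0],[1,0,0,0.036,0,0,0],[1,0,0,0.048,0,0,0],[1,0,0,0.058,0,0,0],[1,0,0,0.066,0,0,0],[1,0,0,0.066,0,0,0]]'; python3 go.py .4985 -.1278 .0958 -66.9
```

```text
time: 8.28
ee_pos: [0.4986, -0.1278, 0.0973]
eef_rot: [0.98, 0.2, -0.0, -0.0]
ft_force: [-1.1, -0.0, -3.7]
width: 0.0511
grip_force: 35.0
t 8.275 at [ 0.4986 -0.1278  0.0973] yaw -66.93 j [-0.46  0.26  0.7   1.94 -0.2   1.01 -0.83] F [-1.1 -0.  -3.7]
shift [-0.0002  0.      0.005 ] turn [-0.0001  0.0001 -0.0003]
```

```bash
python3 -m pendant '[[1,0,0,0.003,0,0,0],[1,0,0,0.006,0,0,0],[1,0,0,0.008,0,0,0],[1,0,0,0.008,0,0,0]]'; python3 go.py .4985 -.1278 .0958 -66.9
```

```text
time: 8.78
ee_pos: [0.4989, -0.1278, 0.0957]
eef_rot: [0.98, 0.2, 0.0, -0.0]
ft_force: [-3.3, 1.4, 6.0]
width: 0.0513
grip_force: 35.0
t 8.775 at [ 0.4989 -0.1278  0.0957] yaw -66.93 j [-0.46  0.26  0.7   1.94 -0.2   1.01 -0.83] F [-3.3  1.4  6. ]
shift [-0.0012 -0.0005 -0.0005] turn [-0.0001 -0.0003 -0.0003]
```

```bash
python3 -m pendant '[[1,0,0,0,0,0,-0.04],[1,0,0,0,0,0,-0.09],[1,0,0,-0.001,0,0,-0.14],[1,0,0,-0.002,0,0,-0.19],[1,0,0,-0.003,0,0,-0.24],[1,0,0,-0.004,0,0,-0.29],[1,0,0,-0.005,0,0,-0.34],[1,0,0,-0.006,0,0,-0.39]]' 42; python3 go.py .4985 -.1278 .0958 -66.9;python3 -c "
from h import *
print(r.read_state()['torque'])"
```

```text
time: 9.78
ee_pos: [0.4992, -0.1271, 0.0976]
eef_rot: [0.819, 0.574, 0.001, -0.0]
ft_force: [-2.0, 4.0, 5.9]
width: 0.0512
grip_force: 42.0
t 9.775 at [ 0.4992 -0.1271  0.0976] yaw -19.92 j [-0.35  0.24  0.57  1.94 -0.15  1.01 -0.05] F [-2.   4.   5.9]
shift [-0.003  -0.0015  0.006 ] turn [-0.     -0.0008  0.3915]
[ 0.59416726  0.56328271 -0.09838429]
```

```bash
python3 -m pendant '[[1,0,0,-0.001,0,0,-0.05],[1,0,0,-0.002,0,0,-0.1],[1,0,0,-0.003,0,0,-0.15],[1,0,0,-0.003,0,0,-0.2],[1,0,0,-0.003,0,0,-0.25],[1,0,0,-0.003,0,0,-0.255],[1,0,0,-0.003,0,0,-0.255]]'; python3 go.py .4985 -.1278 .0958 -66.9;python3 - <<'E'
from h import *
print(r.read_state()['torque'])
s=cam("scene")["pixels"]
cv2.imwrite("pics/c4.png",np.clip(crop(s,260,200,100,75,8)*1.5,0,255).astype('uint8'))
E
```

```text
time: 10.65
ee_pos: [0.499, -0.1273, 0.0983]
eef_rot: [0.64, 0.768, 0.001, 0.0]
ft_force: [-2.2, 3.0, 5.9]
width: 0.0513
grip_force: 42.0
t 10.65 at [ 0.499  -0.1273  0.0983] yaw 10.36 j [-0.29  0.23  0.5   1.93 -0.13  1.01  0.46] F [-2.2  3.   5.9]
shift [-0.0012 -0.002   0.0082] turn [ 1.000e-04 -5.000e-04  6.438e-01]
[ 0.70043542  0.58342355 -0.00924372]
```

View pics/c4.png

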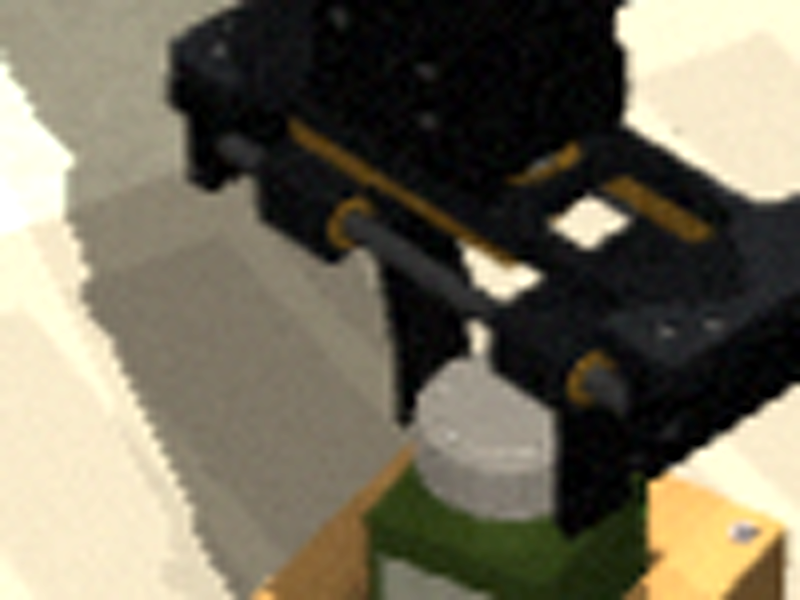

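The cap has turned about 77° and the jar is still down in its pocket, cap around (485,450) in the crop. Next is a gentle lift.

```bash
python3 -m pendant '[[1,0,0,-0.005,0,0,0],[1,0,0,-0.01,0,0,0],[1,0,0,-0.015,0,0,0],[1,0,0,-0.02,0,0,0],[1,0,0,-0.025,0,0,0]]'; python3 go.py .4985 -.1278 .128 10.36
```

```text
time: 11.32
ee_pos: [0.4986, -0.1279, 0.1053]
eef_rot: [0.64, 0.769, -0.0, -0.0]
ft_force: [-0.7, 0.1, -1.3]
width: 0.0515
grip_force: 42.0
t 11.325 at [ 0.4986 -0.1279  0.1053] yaw 10.46 j [-0.29  0.22  0.5   1.93 -0.12  1.02  0.45] F [-0.7  0.1 -1.3]
shift [ 0.0002 -0.0003 -0.0756] turn [-0.     -0.      0.0008]
```

```bash
python3 -m pendant '[[1,0,0,-0.015,0,0,0],[1,0,0,-0.03,0,0,0],[1,0,0,-0.045,0,0,0],[1,0,0,-0.06,0,0,0],[1,0,0,-0.073,0,0,0],[1,0,0,-0.073,0,0,0],[1,0,0,-0.073,0,0,0],[1,0,0,-0.073,0,0,0]]'; python3 go.py .4985 -.1278 .128 10.36; python3 - <<'E'
from h import *
s=cam("scene")["pixels"]
cv2.imwrite("pics/c5.png",np.clip(crop(s,270,215,100,75,8)*1.5,0,255).astype('uint8'))
E
```

```text
time: 12.32
ee_pos: [0.4986, -0.1278, 0.127]
eef_rot: [0.64, 0.769, -0.0, -0.0]
ft_force: [0.3, -0.6, -0.7]
width: 0.0511
grip_force: 42.0
t 12.325 at [ 0.4986 -0.1278  0.127 ] yaw 10.47 j [-0.3   0.19  0.51  1.91 -0.11  1.07  0.44] F [ 0.3 -0.6 -0.7]
shift [-0.     -0.0002 -0.0033] turn [-0.0001 -0.      0.0009]
```

View pics/c5.png

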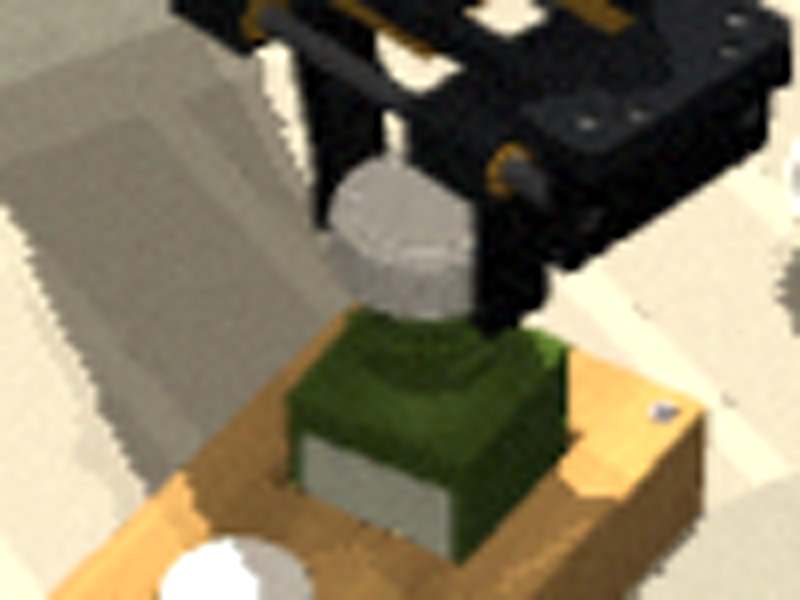

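The picture shows the cap held level at (405,240) in the crop, above the open green neck, and the jar fully down in its pocket. I'll let it settle, then hand in.

```bash
python3 -m pendant '[[1,0,0,-0.003,0,0,0],[1,0,0,-0.003,0,0,0],[1,0,0,-0.003,0,0,0],[1,0,0,-0.003,0,0,0]]'; python3 -c "
from bench import r
print(r.close_job())"
```

```text
time: 12.88
ee_pos: [0.4986, -0.1278, 0.128]
eef_rot: [0.64, 0.769, 0.0, -0.0]
ft_force: [0.0, 0.2, 0.0]
width: 0.0512
grip_force: 42.0
the job is handed in; nothing more can be done
None
```

The jar is standing fully down in the square pocket of the small beech block, and its cap is unscrewed (about 77° anticlockwise), lifted off and held level about 2 cm above the open mouth; I handed the job in at 12.9 s, and no verdict came back.

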